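Unlock the vial tweezers and hold them set to the marked gap

ROBOT

A 7-joint arm with a two-finger parallel gripper is mounted at the origin on the work surface. World frame = base frame: x ahead of the robot, y to its left, z up, the work surface at z = 0. Lengths are in mm, angles in rad, forces in N, time in s.
With the tool pointing down it reaches from about 425 to 950 mm from the base axis. Payload 4.7 kg.
Tool frame: the origin (TCP) lies on the centre line of the jaws, within the pads' length; the fingertips stand 8 mm ahead of it and the grasp point (between the pads) lies 11 mm behind it; z points along the fingers, y is the direction in which the jaws open and shut (so a half turn about z gives the same grasp; the last joint's range is limited). The gripper opens to 87 mm and grips with 3 to 60 N. Pads are 19 mm wide; open, the fingers measure 117 mm over their backs; the gripper's body (75 mm by 190 mm) begins 51 mm behind the grasp point.
Start: joints at [1.183, 0.469, -0.049, 1.532, 0.024, 1.141, -0.082], TCP at [237.074, -632.016, 230.573] pointing down, gripper open.
Joint ranges: [-2.59, 2.59], [-0.33, 1.99], [-1.39, 1.29], [0.1, 2.45], [-1.04, 4.18], [0.21, 1.99], [-2.66, 2.66]. Speed limits (rad/s): [2.57, 2.57, 3.14, 3.14, 3.14, 3.14, 3.14].

INTERFACE

Orientations are given as a unit quaternion [w, x, y, z].
In Python, from plant import get_state, snapshot, hand_in gives the robot as it stands. The module is installed in compiled form; this text tells all that it offers.
- The arm moves only by the tool carry_out, never from a script. Its argument "series" is text: rows parted by semicolons, each of 7 numbers parted by spaces: the turn, a rotation vector about the tool's x, y, z scaled (see below), then the shift along the tool's x, y, z scaled (see below), then the opening, from -1 (shut) to 1 (fully open). In form: wx wy wz tx ty tz hand; .... A call has exactly 5 rows; each row is the pose to reach, as a shift and turn from the pose commanded when the call began, along the tool's axes at that moment; what a row does not reach only later rows make up. The controller multiplies each number of a shift by 0.2 m and each number of a turn by 0.5 rad. A row lasts 1/8 s, in which the tool goes at most 62.5 mm and 10.7 degrees, less where a joint would pass 70% of its speed; a pose out of reach is approached as far as the arm can. A call with a number of a shift or a turn outside -1 to 1 is refused whole. A call with a gripper value outside its range is refused whole. The fingers move at their own pace and stop on an object; the grip force is fixed at half the most. Time passes only in rows, so rows that repeat a pose let the fingers close, or fill a call up. It gives the time, the measured TCP pose, the force and the opening at its end, in the units of the state.
- get_state(): the state, without advancing time (a new reading comes with each control period).
- snapshot(name): name is "scene" or "top" or "wrist"; returns a dict with "pixels" (384x512x3 uint8, red, green, blue), "fx", "fy", "cx", "cy" (pixels), "R" (3x3) and "t" (3): a world point X has camera coordinates R X + t; the wrist camera has in their place "mount" (4x4, takes a point from camera to tool coordinates, whose origin is the TCP and whose axes are the flange's). Camera axes: x right, y down, z forward; pixel columns grow to the right and rows downward; lengths in mm; the calibration is good to about 2 mm. A picture is of the moment at which its call begins: read the wrist's pose just before it. There is no depth.
- hand_in(): hands the job in, once; it reports no verdict.
The state is a dict: "t": time; "q": joint angles; "qvel": joint speeds; "effort": joint torques, N m; "tool_pos": TCP position; "eef_rot": TCP orientation; "wrist_force": force on the tool from outside, world axes, zero at the start; "wrist_torque": the same for the moment, N m; "finger_gap": finger opening in mm.
Only numpy, scipy, OpenCV 4.12 (cv2) and the standard library are available. Lean on these libraries where they do the work, as an engineer would, in place of code of your own. Each camera call takes 0.05 s, during which the arm holds its last target.

TASK

The next vial is waiting: press the sprung black knob on the locking stand down, turn it clockwise as far as it goes so that the latch swings off the tweezers, and let the knob spring back up. Then take the big sprung tweezers by their two thumb pads, lift them level to at least 8 cm above where they lay, and squeeze them so that the pin on the far arm stands in the middle of the notch of the marker on the cross bar. Finish while still holding the tweezers up in the air with that gap steady, and leave the glassware and other things around undisturbed.

Things in the scene. Friction and masses are not known exactly. Their poses are not given: they have to be found in the camera images.
- stand: Fixed stand: grey base plate 120 mm (x) by 400 mm (y), 12 mm thick. Origin on the table under the tweezers' thumb pads; its y runs from the knob end to the tip end, x to the side away from the robot, z up. A white cross rest (104 mm in x, 14 in y, top 50 mm high) stands at y = +50 mm, the knob's column (54 mm across, 62 mm high) at y = -190 mm. Free room for fingers beside the pads.
- heel_seat (a point): Middle of the top of the white heel seat (64 mm in x, 36 in y, 48 mm high) that carries the tweezers' heel; side lips 10 mm high guide the heel.
- latch (a joint): Turn of knob and latch, rad: 0 = locked, latch arm along the stand's +y over the tweezers' heel; grows clockwise seen from above to a stop at 1.45. A bayonet lets it turn only while the knob is pressed 6.5 mm or more, until beyond 1.2, where the knob can spring up again. Friction 0.03 N m; it stays where left.
- latch_tip (a point): End of the steel latch arm, 93 mm from the knob's axis; the arm is 14 mm wide, 64 to 70 mm above the table, and does not sink when the knob is pressed. It traps the tweezers' heel until it has swung away.
- knob (a joint): How far the knob is pressed down, m: 0 = up, 0.008 = fully down. Its spring pushes back with 3 N at the top, 8 N at the bottom.
- knob_grip (a point): Point on the knob's vertical axis at the height to grip, 106 mm above the table when up. The black knob is a flange 46 mm across, top at 85 mm, with a bar handle on it from 85 to 121 mm above the table, 44 mm long along this point's y and 16 mm thick along its x. The point turns and sinks with the knob.
- tweezers: Loose steel tweezers 265 mm long, 0.13 kg, lying flat in the stand. Origin midway between the thumb pads at mid height, 55 mm above the table at the start, about the balance point; y points to the tips (130 mm ahead), x from the near to the far arm, z up. Heel 30 x 34 x 14 mm, 117 mm behind. Two arms on pivots 110 mm behind are sprung open; tips open 40 mm, closing by 2.2 mm per mm at the pads.
- near_pad (a point): Middle of the outer face of the thumb pad on the arm nearer the robot: dark ribbed plate, 34 mm long in y, 18 mm high. The two pads are the places to squeeze, along x: 60 mm over both when open, 12 mm less when half closed, where the faces are parallel. Squeezing takes 3 N per finger at first, 6 to 8 N at the mark.
- far_pad (a point): Middle of the outer face of the far arm's thumb pad, as near_pad. Each mm less over the two pads brings the pin about 1.8 mm along the cross bar towards the near arm.
- bar_end (a point): Free far end of the thin cross bar (6 mm wide, top 14 mm above the tweezers' mid height), which is fixed to the near arm 80 mm ahead of the tweezers' origin and runs in +x over the far arm.
- pin (a point): Top of the upright steel pin (3 mm thick) on the far arm, 90 mm ahead of the tweezers' origin, just in front of the cross bar. It moves to the tweezers' -x as they are squeezed.
- notch (a point): Middle of the notch of the dark marker on the cross bar: two prongs pointing towards the tips, 8 mm clear between them; its x runs along the bar, near to far arm. At the start it lies 13 to 27 mm to the -x side of the pin, differently each time. The gap is right when pin and notch agree along this x. The marker is stiff to slide (4 N): leave it.
- dish: Shallow clear glass dish, 90 mm across, 16 mm high, beyond the middle of the stand: a bystander, leave it alone. Origin at the middle of its underside.
- vial_a: Small capped amber vial, 22 mm across, 44 mm high, on the far side of the stand near the knob end: a bystander, leave it alone. Origin at the middle of its underside.
- vial_b: Same vial as vial_a, standing beyond the tip end of the stand: a bystander, leave it alone. Origin at the middle of its underside.
- timer: White timer block 60 x 70 x 22 mm, on the robot's side of the stand: a bystander, leave it alone. Origin at the middle of its underside.
- spatula: Steel spatula, 170 mm long, lying to the robot's right: a bystander, leave it alone. Origin at the middle of its underside.
- beaker: Glass beaker, 84 mm across, 100 mm high, to the robot's left: a bystander, leave it alone. Origin at the middle of its underside.
- flask: Conical glass flask, 100 mm across at the base, 140 mm high, to the robot's left: a bystander, leave it alone. Origin at the middle of its underside.
- reagent: White capped bottle, 70 mm across, 150 mm high, to the robot's right: a bystander, leave it alone. Origin at the middle of its underside.

How it is judged:
By the outcome, as a careful person would: the job done as asked, in the order asked, and still so for the second after the job is handed in, while the arm keeps its last pose, push and grip.
It also fails if it takes over 48 s, if anything falls off the work surface, if the arm or the gripper's body presses on something with over 40 N, if the wrist force passes 120 N, or if a joint passes its speed limit or range.

## Working session

There is one attempt and no reset: what is moved stays moved. The work goes in short steps, Python scripts to look and compute and a tool call to move; the robot and the scene stay as the last step left them, time stands still between calls to the robot, and variables do not carry over. Pictures are saved under pics/ and viewed, and the job is handed in when it is done.

Besides the shell and the picture viewer there is one more tool, called by a JSON object that holds its "method" and its "body". carry_out: Moves the arm, as the interface text tells. Its arguments: {"type":"object","properties":{"series":{"type":"string"}},"required":["series"]}

```bash
mkdir -p pics; cat > h.py <<'E'
import numpy as np,cv2
from plant import get_state,snapshot
from scipy.spatial.transform import Rotation as Ro
def cam(name):
    s=get_state(); d=snapshot(name)
    K=np.array([[d['fx'],0,d['cx']],[0,d['fy'],d['cy']],[0,0,1.]])
    if 'mount' in d:
        q=s['eef_rot']; R=Ro.from_quat([q[1],q[2],q[3],q[0]]).as_matrix()
        T=np.eye(4);T[:3,:3]=R;T[:3,3]=s['tool_pos']
        T=T@np.array(d['mount']); Rc=T[:3,:3].T; t=-Rc@T[:3,3]
    else: Rc=np.array(d['R']);t=np.array(d['t'])
    return d['pixels'],K,Rc,t
def save(name,f,crop=None,sc=1):
    p,K,R,t=cam(name); np.savez('pics/'+f+'.npz',p=p,K=K,R=R,t=t)
    show(f,crop,sc); return p,K,R,t
def show(f,crop=None,sc=1,out=None):
    p=load(f)[0]
    if crop: p=p[crop[1]:crop[3],crop[0]:crop[2]]
    cv2.imwrite('pics/'+(out or f)+'.png',cv2.resize(p[:,:,::-1],None,fx=sc,fy=sc,interpolation=cv2.INTER_CUBIC))
def load(f):
    z=np.load('pics/'+f+'.npz'); return z['p'],z['K'],z['R'],z['t']
def ray(c,u,v,z):
    _,K,R,t=c; d=R.T@np.linalg.solve(K,[u,v,1]); o=-R.T@t
    return o+d*(z-o[2])/d[2]
def proj(c,X):
    _,K,R,t=c; x=K@(R@np.array(X,float)+t); return x[:2]/x[2]
E
python3 - <<'E'
from h import *
s=get_state();print(s)
for n in('scene','top','wrist'):
    c=save(n,n+'0',sc=1.5);print(n,-c[2].T@c[3])
E
```

```text
{'t': 0.0, 'q': array([ 1.18309758,  0.46946872, -0.0485778 ,  1.53367651,  0.02413846,
        1.1409735 , -0.0822886 ]), 'qvel': array([ 5.71324629e-04, -3.60859870e-04, -1.73269197e-03, -9.70190082e-04,
       -8.38062691e-05,  1.03680237e-03, -1.18232527e-03]), 'effort': array([ 5.87247596e-04, -5.07978916e+01, -8.06359830e-02, -2.36156595e+01,
       -6.14147563e-02,  3.77250079e-02,  1.87393175e-04]), 'tool_pos': array([ 236.81738511, -631.48591547,  229.48834633]), 'eef_rot': array([-9.42514027e-04,  9.83946709e-01,  1.78459892e-01, -2.27902979e-04]), 'wrist_force': array([-0.370451  ,  0.11807093,  0.06783947]), 'wrist_torque': array([-0.04341192, -0.01734973, -0.00259146]), 'finger_gap': 86.66813320623898}
scene [1212.15523266  507.15452041  798.94861289]
top [ 370.73216397   -4.77291106 1053.54206075]
wrist [ 316.72935101 -601.623624    383.60650392]
```

View pics/scene0.png

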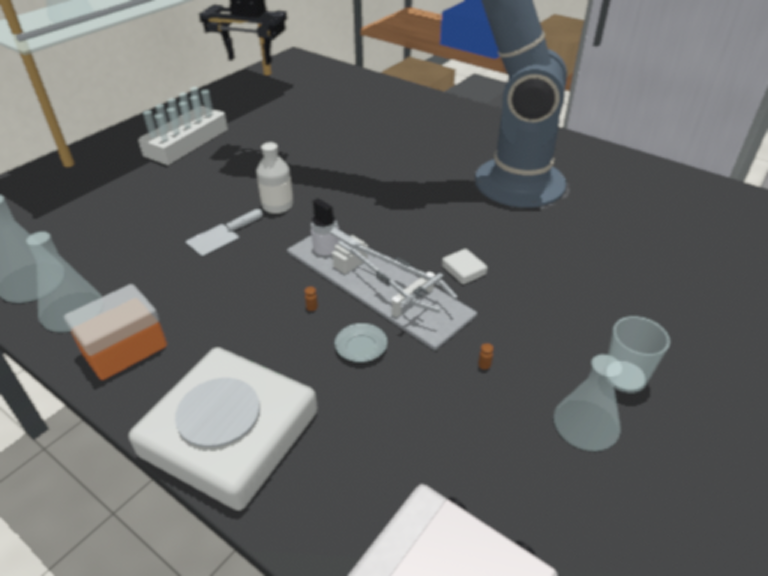

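View pics/top0.png

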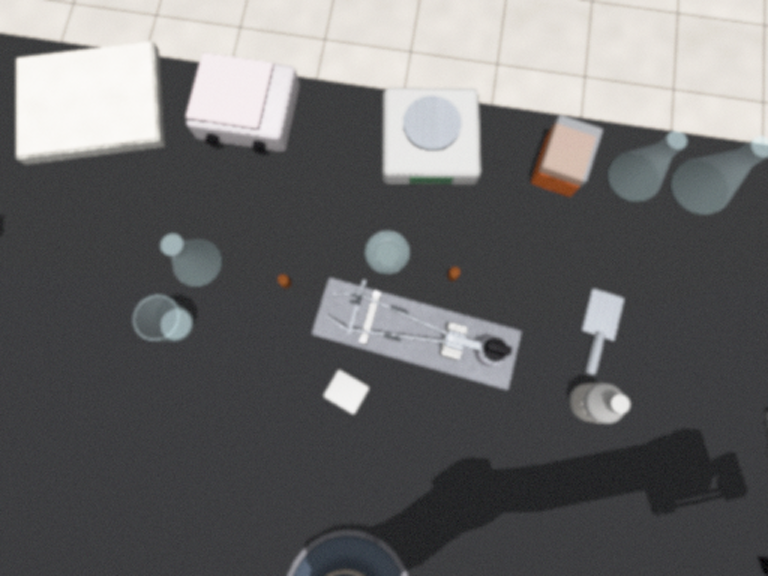

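View pics/wrist0.png

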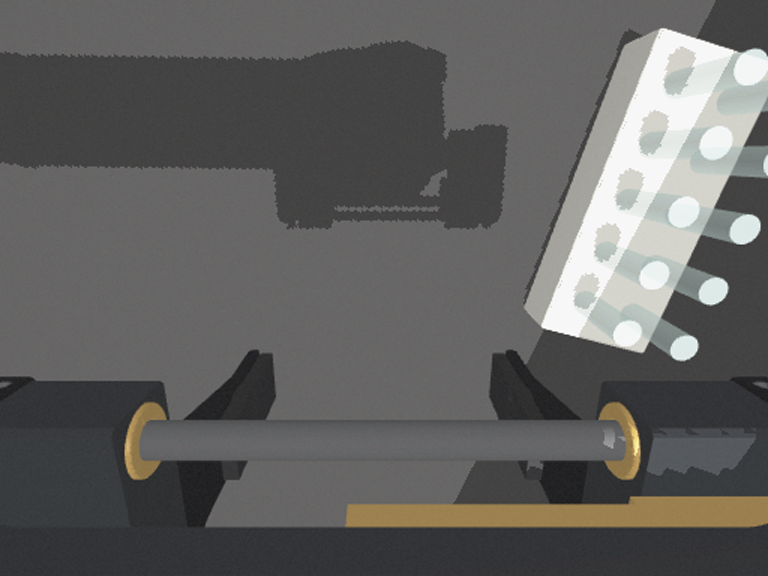

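Scene and top both show the stand: its plate corners in the 1.5x top view are about (330,278), (521,330), (508,388) and (312,335), with the knob at (495,349). The wrist camera does not see the stand yet. I'll fit the plate next.

```bash
python3 - <<'E'
from h import *
c=load('top0'); p=c[0]
hsv=cv2.cvtColor(p,cv2.COLOR_RGB2HSV)
m=(hsv[:,:,2]>110).astype(np.uint8)
m[:170]=0;m[275:]=0;m[:,:200]=0;m[:,360:]=0
m=cv2.morphologyEx(m,cv2.MORPH_CLOSE,np.ones((15,15)))
cs,_=cv2.findContours(m,0,1); k=max(cs,key=cv2.contourArea)
# undistort to plane z=12
P=np.array([ray(c,u,v,12)[:2] for u,v in k[:,0,:]],np.float32)
r=cv2.minAreaRect(P);print(r,cv2.boxPoints(r))
show('top0',(200,170,360,275),5,'topc')
show('scene0',(180,120,330,240),5,'scc')
E
```

```text
((539.9096069335938, -56.24229431152344), (402.7244873046875, 213.10110473632812), 84.5557861328125) [[ 414.73514 -246.58707]
 [ 626.87494 -266.80536]
 [ 665.0841   134.10248]
 [ 452.94427  154.32077]]
```

```bash
ls pics
```

```text
scc.png
scene0.npz
scene0.png
top0.npz
top0.png
topc.png
wrist0.npz
wrist0.png
```

View pics/topc.png

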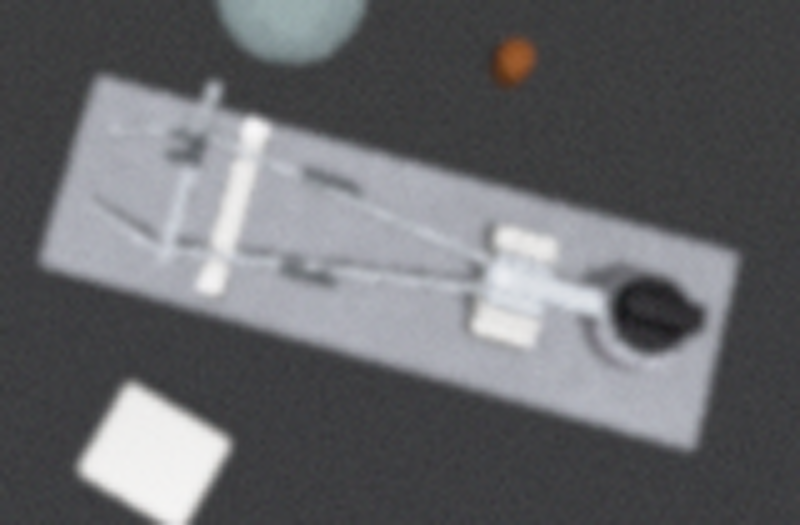

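View pics/scc.png

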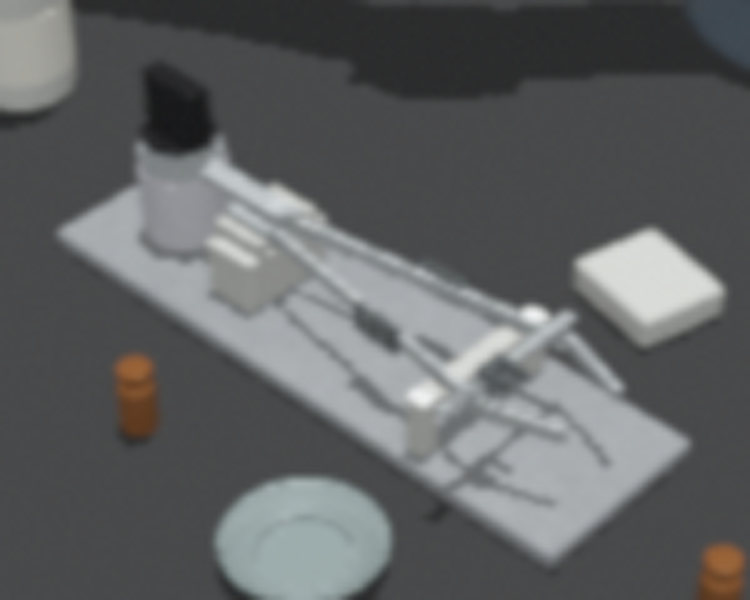

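The minAreaRect picked up the dish and timer, so I'll fit the plate from the corners read in the 5x top crop: (100,75), (740,253), (696,452), (40,265). I'll cross-check the knob, pads and pin against the scene view.

```bash
cat >> h.py <<'E'
def tri(cs,uvs):
    A=[];b=[]
    for c,(u,v) in zip(cs,uvs):
        _,K,R,t=c; d=R.T@np.linalg.solve(K,[u,v,1]); d/=np.linalg.norm(d); o=-R.T@t
        M=np.eye(3)-np.outer(d,d); A.append(M); b.append(M@o)
    A=np.vstack(A);b=np.hstack(b); x=np.linalg.lstsq(A,b,rcond=None)[0]
    return x,np.linalg.norm(A@x-b)
E
python3 - <<'E'
from h import *
c=load('top0');s=load('scene0')
T=lambda x,y:(200+(x-2)/5,170+(y-2)/5)
S=lambda x,y:(180+(x-2)/5,120+(y-2)/5)
C=[ray(c,*T(*q),12)[:2] for q in[(100,75),(740,253),(696,452),(40,265)]]
print(np.round(C,1)); print([np.linalg.norm(C[i]-C[i-1]) for i in range(4)])
C2=[ray(s,*S(*q),12)[:2] for q in[(550,562),(57,234),(692,442)]]  # far-tip, far-knob, near-tip
print('scene',np.round(C2,1))
C=np.array(C);print('ctr',C.mean(0))
y=(C[0]+C[3]-C[1]-C[2]);y/=np.linalg.norm(y);print('yaw',np.arctan2(-y[0],y[1]))
for n,a,b in [('farpad',(332,180),(376,327)),('nearpad',(307,273),(437,273)),('barend',(215,85),(437,410)),('heel',(515,283),(262,208)),('knobtop',(660,308),(178,75))]:
    print(n,tri((c,s),(T(*a),S(*b))))
print('knob from plane', ray(c,*T(645,308),85))
E
```

```text
[[ 580.3  136.9]
 [ 534.6 -258.1]
 [ 415.2 -245.2]
 [ 461.   151.2]]
[np.float64(120.20214098173317), np.float64(397.59062560034687), np.float64(120.15457618776132), np.float64(399.0710992749843)]
scene [[ 583.3  140. ]
 [ 535.3 -255.3]
 [ 462.2  153.7]]
ctr [497.78292414 -53.78216481]
yaw -0.11508137994307323
farpad (array([531.45364464, -11.49226209,  58.80015897]), np.float64(0.3815108734798056))
nearpad (array([477.02461246,  -7.15625291,  63.22462752]), np.float64(2.084162816089821))
barend (array([574.18641344,  62.04111156,  69.25283506]), np.float64(1.5842653304095824))
heel (array([ 490.22318386, -123.62310103,   64.18874161]), np.float64(2.2538949612289505))
knobtop (array([ 481.37060005, -192.34920426,  125.18751371]), np.float64(0.4335068270387836))
knob from plane [ 484.65428911 -192.0721355    85.        ]
```

```bash
cat >> h.py <<'E'
def pose():
    s=get_state(); q=s['eef_rot']; R=Ro.from_quat([q[1],q[2],q[3],q[0]]).as_matrix(); return np.array(s['tool_pos']),R,s
YAW=-0.115
def plan(pos,yawx=None):
    """numbers (scaled) to go to pos with tool pointing down and tool x at angle yawx (tool-rel)"""
    p,R,s=pose()
    tx=R.T@(np.array(pos)-p)/200
    if yawx is None: yawx=np.arctan2(R[1,0],R[0,0])
    X=np.array([np.cos(yawx),np.sin(yawx),0]);Z=np.array([0,0,-1.]);D=np.c_[X,np.cross(Z,X),Z]
    w=Ro.from_matrix(R.T@D).as_rotvec()/0.5
    print('t',round(s['t'],2),'pos',np.round(p,1),'yawx',round(np.arctan2(R[1,0],R[0,0]),4),'F',np.round(s['wrist_force'],1),'gap',round(s['finger_gap'],1))
    print('w',np.round(w,3),'s',np.round(tx,3))
E
python3 -c "
from h import *
plan((474,-262,235),np.pi/2+YAW)"
```

```text
t 0.15 pos [ 236.9 -631.6  229.7] yawx 0.3588 F [ 0.3  0.  -0.3] gap 86.8
w [-3.000e-03 -2.000e-03 -2.194e+00] s [ 1.759 -1.314 -0.024]
```

{"method": "carry_out", "body": {"series": "0 0 -0.2 0.18 -0.13 0 1; 0 0 -0.4 0.36 -0.26 0 1; 0 0 -0.6 0.54 -0.39 0 1; 0 0 -0.8 0.72 -0.53 0 1; 0 0 -1 0.9 -0.66 0 1"}}

```text
t: 0.78
tool_pos: [359.8, -443.7, 230.4]
eef_rot: [-0.0, 0.909, 0.418, -0.0]
wrist_force: [0.5, 0.7, -0.5]
finger_gap: 87.1
```

```bash
python3 -c "
from h import *
plan((474,-262,235),np.pi/2+YAW)"
```

```text
t 0.78 pos [ 359.8 -443.7  230.4] yawx 0.8621 F [ 0.5  0.7 -0.5] gap 87.1
w [-1.000e-03 -0.000e+00 -1.187e+00] s [ 1.061 -0.158 -0.023]
```

{"method": "carry_out", "body": {"series": "0 0 -0.25 0.25 -0.04 -0.02 1; 0 0 -0.5 0.5 -0.08 -0.02 1; 0 0 -0.75 0.75 -0.12 -0.02 1; 0 0 -1 1 -0.16 -0.02 1; 0 0 -1 1 -0.16 -0.02 1"}}

```text
t: 1.4
tool_pos: [468.0, -268.2, 234.7]
eef_rot: [-0.0, 0.775, 0.632, 0.001]
wrist_force: [-0.3, -1.6, -0.3]
finger_gap: 87.2
```

```bash
python3 -c "
from h import *
plan((474,-262,235),np.pi/2+YAW)
save('wrist','wrist1',sc=1.5)"
```

```text
t 1.4 pos [ 468.  -268.2  234.7] yawx 1.3676 F [-0.3 -1.6 -0.3] gap 87.2
w [ 0.002 -0.004 -0.176] s [ 0.036  0.023 -0.001]
```

View pics/wrist1.png

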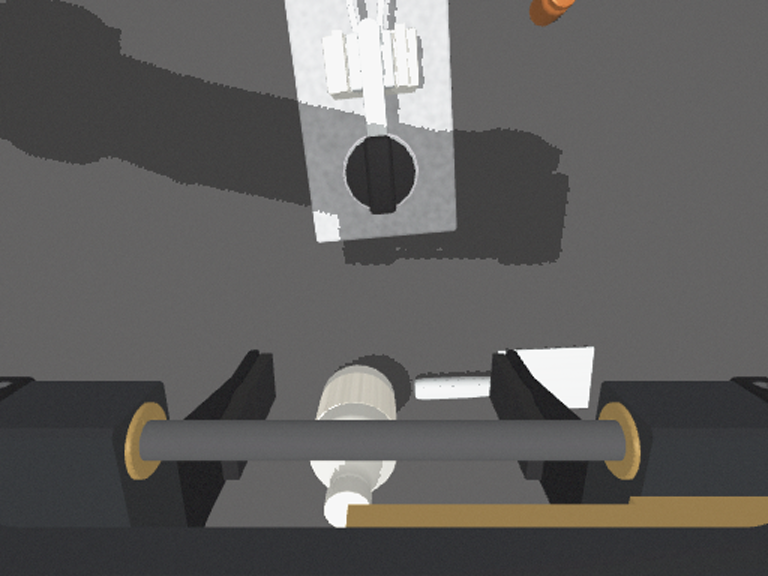

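The wrist view shows the knob flange circle centred at about (380,173) at 1.5x. The handle bar runs from (381,136) to (383,213), and the latch points to the heel. The timer is not in view.

```bash
python3 - <<'E'
from h import *
c=load('wrist1'); p=c[0]
g=cv2.cvtColor(p,cv2.COLOR_RGB2GRAY)
show('wrist1',(215,75,295,165),6,'w1c')
m=(g<45).astype(np.uint8); m[:80]=0;m[150:]=0;m[:,:220]=0;m[:,:][:,290:]=0
n,l,st,ce=cv2.connectedComponentsWithStats(m);i=1+np.argmax(st[1:,4]);print(st[i],ce[i])
W=lambda x,y:((x-.25)/1.5,(y-.25)/1.5)
print(ray(c,*ce[i],85),ray(c,*W(380,173),85),ray(c,*W(381,136),121),ray(c,*W(383,213),121), ray(c,*W(370,25),70))
E
```

```text
[257  91   7  43  85] [260.89411765 113.4       ]
[ 489.79219643 -196.02431298   85.        ] [ 482.05590955 -196.13675317   85.        ] [ 487.05846714 -175.31768503  121.        ] [ 479.58066862 -217.50475244  121.        ] [ 493.79903267 -108.15201098   70.        ]
```

View pics/w1c.png

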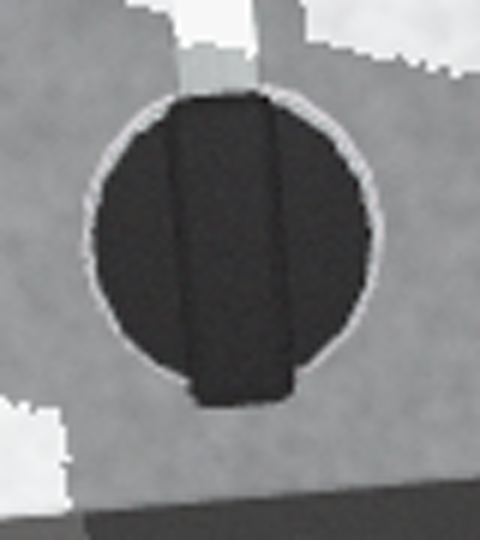

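```bash
python3 - <<'E'
from h import *
c=load('wrist1')
W=lambda x,y:(215+(x-2.5)/6,75+(y-2.5)/6)
a=ray(c,*W(221,97),121);b=ray(c,*W(244,400),121);print(a,b,(a+b)/2,np.linalg.norm(a-b)); d=a-b;print(np.arctan2(-d[0],d[1]))
print('flange',ray(c,*W(232,240),85),'col',ray(c,*W(234,243),62))
k=(a+b)/2
plan((k[0],k[1],200),np.pi/2+YAW)
E
```

```text
[ 485.02273086 -175.102701    121.        ] [ 479.75544436 -217.01841422  121.        ] [ 482.38908761 -196.06055761  121.        ] 42.24537042151991
-0.1250084980624946
flange [ 482.24712644 -195.61417708   85.        ] col [ 482.2487599  -196.97527255   62.        ]
t 1.45 pos [ 466.4 -271.1  234.5] yawx 1.3625 F [-1.  -0.6  0.3] gap 86.8
w [-0.    -0.001 -0.187] s [0.384 0.    0.173]
```

{"method": "carry_out", "body": {"series": "0 0 -0.09 0.08 0 0.08 1; 0 0 -0.187 0.18 0 0.18 1; 0 0 -0.187 0.18 0 0.18 1; 0 0 -0.187 0.18 0 0.18 1; 0 0 -0.187 0.18 0 0.18 1"}}

```text
t: 2.08
tool_pos: [473.3, -239.0, 199.1]
eef_rot: [0.001, 0.748, 0.663, 0.0]
wrist_force: [-0.8, -0.3, 1.2]
finger_gap: 86.8
```

```bash
python3 - <<'E'
from h import *
save('wrist','wrist2',(200,40,320,200),5)
plan((482.3,-195,117+20),np.pi/2+YAW-.005)
c=load('wrist2');print(proj(c,(482.3,-195,85)))
E
```

```text
t 2.12 pos [ 473.4 -238.8  199.1] yawx 1.4505 F [-0.9 -0.3 -0.8] gap 86.8
w [ 0.002  0.002 -0.001] s [0.223 0.018 0.311]
[257.88824231 149.58766832]
```

View pics/wrist2.png

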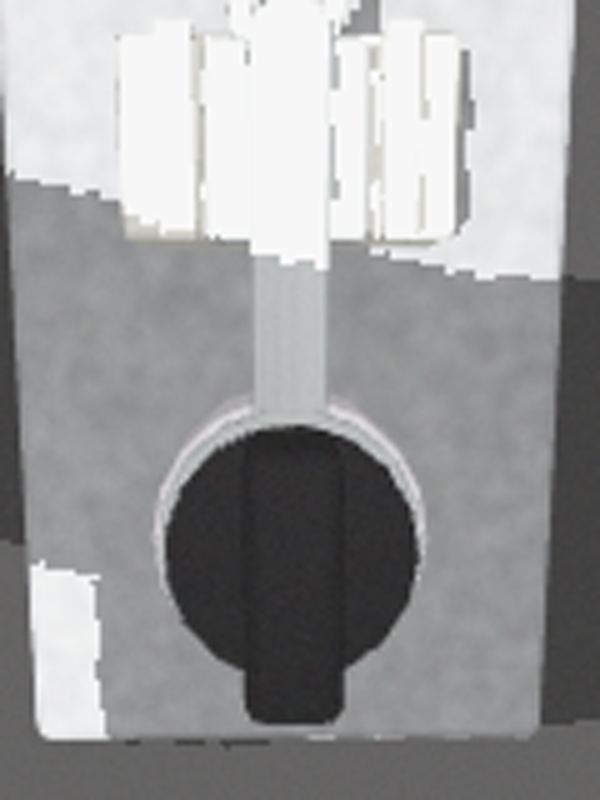

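The settled wrist view (5x crop) shows the flange circle centred at about (292,552) and the bar spanning x 245–344, aligned with the image columns.

```bash
python3 - <<'E'
from h import *
c=load('wrist2')
W=lambda x,y:(200+(x-2)/5,40+(y-2)/5)
print('flange',ray(c,*W(292,552),85),'bar ends',ray(c,*W(294,722),121),ray(c,*W(294,440),121))
print('seat',ray(c,*W(160,40),58),ray(c,*W(422,40),58),'base corners',ray(c,*W(36,738),12),ray(c,*W(540,738),12))
print('heel seat ctr', ray(c,*W(290,145),58))
E
```

```text
flange [ 482.35655582 -195.37767259   85.        ] bar ends [ 479.72386724 -216.96782879  121.        ] [ 484.82547501 -173.08382683  121.        ]
seat [ 469.40363597 -106.1840132    58.        ] [ 515.7721178  -111.75353905   58.        ] base corners [ 416.70431586 -242.95847601   12.        ] [ 535.12809104 -257.23667176   12.        ]
heel seat ctr [ 490.40291458 -126.08121072   58.        ]
```

```bash
python3 - <<'E'
from h import *
plan((482.3,-195.2,98),np.pi/2-.118)
E
```

```text
t 2.12 pos [ 473.4 -238.8  199.1] yawx 1.4505 F [-0.9 -0.3 -0.8] gap 86.8
w [ 0.002  0.002 -0.005] s [0.222 0.018 0.506]
```

{"method": "carry_out", "body": {"series": "0 0 0 0.11 0.01 0.1 1; 0 0 0 0.222 0.018 0.2 1; 0 0 0 0.222 0.018 0.35 1; 0 0 0 0.222 0.018 0.506 1; 0 0 0 0.222 0.018 0.506 1"}}

```text
t: 2.75
tool_pos: [480.6, -194.1, 95.9]
eef_rot: [-0.002, 0.748, 0.664, -0.001]
wrist_force: [0.6, 0.3, -0.1]
finger_gap: 86.9
```

```bash
python3 - <<'E'
from h import *
plan((482.3,-195.2,98),np.pi/2-.118)
save('wrist','wrist3',sc=1.5)
E
```

```text
t 2.75 pos [ 480.6 -194.1   95.9] yawx 1.4516 F [ 0.6  0.3 -0.1] gap 86.9
w [-0.008 -0.002 -0.002] s [-0.004  0.009 -0.01 ]
```

View pics/wrist3.png

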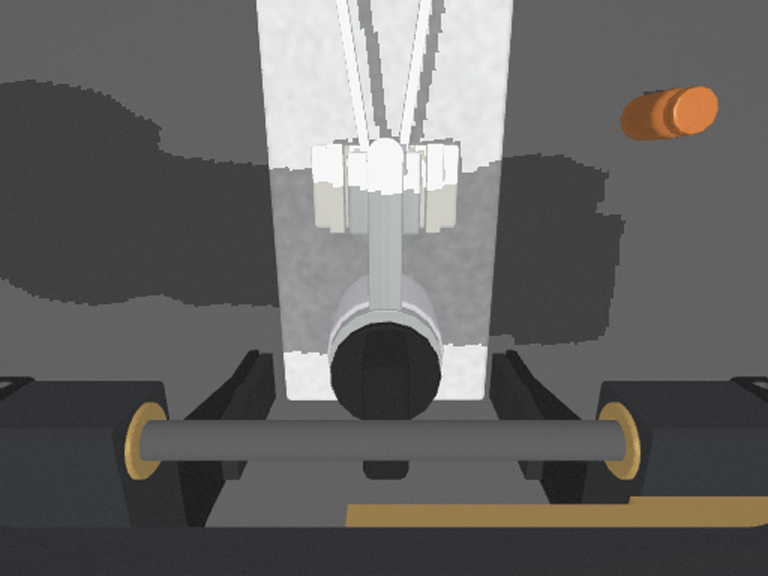

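The bar is centred between the fingers, at x≈385 with the finger midpoint at 383. Closing now.

{"method": "carry_out", "body": {"series": "0 0 0 0 0.009 -0.01 0.4; 0 0 0 0 0.009 -0.01 -0.2; 0 0 0 0 0.009 -0.01 -1; 0 0 0 0 0.009 -0.01 -1; 0 0 0 0 0.009 -0.01 -1"}}

```text
t: 3.42
tool_pos: [483.9, -194.3, 99.4]
eef_rot: [0.0, 0.748, 0.664, -0.0]
wrist_force: [0.0, 0.5, 0.9]
finger_gap: 45.2
```

```bash
python3 - <<'E'
from h import *
plan((482.3,-195.2,98),np.pi/2-.118)
E
```

```text
t 3.42 pos [ 483.9 -194.3   99.4] yawx 1.4523 F [0.  0.5 0.9] gap 45.2
w [ 0.     0.    -0.001] s [-0.006 -0.007  0.007]
```

{"method": "carry_out", "body": {"series": "0 0 0 -0.006 -0.007 0.005 -1; 0 0 0 -0.006 -0.007 0.005 -1; 0 0 0 -0.006 -0.007 0.005 -1; 0 0 0 -0.006 -0.007 0.005 -1; 0 0 0 -0.006 -0.007 0.005 -1"}}

```text
t: 4.05
tool_pos: [481.9, -195.2, 98.3]
eef_rot: [-0.0, 0.748, 0.664, -0.0]
wrist_force: [-2.0, 1.3, 1.5]
finger_gap: 16.0
```

{"method": "carry_out", "body": {"series": "0 0 0 0 0 0 -1; 0 0 0 0 0 0 -1; 0 0 0 0 0 0 -1; 0 0 0 0 0 0.01 -1; 0 0 0 0 0 0.02 -1"}}

```text
t: 4.68
tool_pos: [482.0, -195.3, 94.4]
eef_rot: [-0.0, 0.748, 0.664, -0.0]
wrist_force: [-3.7, 0.6, 4.2]
finger_gap: 15.8
```

```bash
python3 - <<'E'
from h import *
plan((482.3,-195.2,90),np.pi/2-.118)
E
```

```text
t 4.67 pos [ 482.  -195.3   94.4] yawx 1.4522 F [-3.7  0.6  4.2] gap 15.8
w [-0.001  0.    -0.001] s [0.001 0.001 0.022]
```

{"method": "carry_out", "body": {"series": "0 0 0 0 0 0.01 -1; 0 0 0 0 0 0.02 -1; 0 0 0 0 0 0.026 -1; 0 0 0 0 0 0.026 -1; 0 0 0 0 0 0.026 -1"}}

```text
t: 5.3
tool_pos: [482.1, -195.3, 90.1]
eef_rot: [-0.0, 0.748, 0.664, -0.001]
wrist_force: [-6.7, 1.2, 12.2]
finger_gap: 15.7
```

{"method": "carry_out", "body": {"series": "0 0 0.25 0 0 0 -1; 0 0 0.5 0 0 0 -1; 0 0 0.75 0 0 0 -1; 0 0 1 0 0 0 -1; 0 0 1 0 0 0 -1"}}

```text
t: 5.92
tool_pos: [482.7, -195.5, 90.2]
eef_rot: [0.001, 0.889, 0.458, -0.0]
wrist_force: [-5.6, 1.1, 11.4]
finger_gap: 15.8
```

```bash
python3 - <<'E'
from h import *
plan((482.3,-195.2,90.1),np.pi/2-.118-1.45); print(get_state()['wrist_torque'],get_state()['q'])
E
```

```text
t 5.92 pos [ 482.7 -195.5   90.2] yawx 0.9515 F [-5.6  1.1 11.4] gap 15.8
w [0.002 0.    1.897] s [ 0.    -0.002  0.   ]
[ 0.14060063  1.26564379 -0.06281724] [ 0.54234546  0.41294383 -0.29745851  2.01858197  0.178034    0.73348499
 -0.48347831]
```

Turning well. Continuing.

{"method": "carry_out", "body": {"series": "0 0 0.25 0 0 0 -1; 0 0 0.5 0 0 0 -1; 0 0 0.75 0 0 0 -1; 0 0 1 0 0 0 -1; 0 0 1 0 0 0 -1"}}

```text
t: 6.55
tool_pos: [483.1, -196.0, 90.2]
eef_rot: [0.001, 0.975, 0.224, 0.001]
wrist_force: [-4.0, 0.2, 10.0]
finger_gap: 15.4
```

{"method": "carry_out", "body": {"series": "0 0 0.25 0 0 0 -1; 0 0 0.5 0 0 0 -1; 0 0 0.75 0 0 0 -1; 0 0 0.92 0 0 0 -1; 0 0 0.95 0 0 0 -1"}}

```text
t: 7.18
tool_pos: [483.2, -196.6, 90.2]
eef_rot: [0.001, 1.0, -0.01, 0.001]
wrist_force: [-4.8, -0.6, 7.7]
finger_gap: 15.6
```

```bash
python3 - <<'E'
from h import *
plan((482.3,-195.2,90.1),np.pi/2-.118-1.45); print(get_state()['wrist_torque'],get_state()['q'])
E
```

```text
t 7.17 pos [ 483.2 -196.6   90.2] yawx -0.0208 F [-4.8 -0.6  7.7] gap 15.6
w [ 0.006 -0.004 -0.047] s [-0.005 -0.007  0.   ]
[-0.28760574  0.98947284  0.65175738] [ 0.35389278  0.39606912 -0.06178195  2.02896811  0.03986157  0.715044
 -1.32475316]
```

The tool has turned 1.47 rad and the wrist moment has risen to 0.65 N·m, so the knob is at its stop. Letting it up.

{"method": "carry_out", "body": {"series": "0 0 -0.02 0 0 -0.01 -1; 0 0 -0.03 0 0 -0.02 -1; 0 0 -0.03 0 0 -0.03 -1; 0 0 -0.03 0 0 -0.042 -1; 0 0 -0.03 0 0 -0.042 -1"}}

```text
t: 7.8
tool_pos: [483.0, -196.4, 97.9]
eef_rot: [0.001, 1.0, -0.004, 0.001]
wrist_force: [-0.8, -4.0, 2.0]
finger_gap: 15.5
```

{"method": "carry_out", "body": {"series": "0 0 0 0 0 0 -0.2; 0 0 0 0 0 0 0.2; 0 0 0 0 0 0 0.2; 0 0 0 0 0 0 0.4; 0 0 0 0 0 0 0.6"}}

```text
t: 8.43
tool_pos: [482.4, -195.1, 97.5]
eef_rot: [-0.0, 1.0, -0.004, -0.0]
wrist_force: [-0.6, 0.4, 0.1]
finger_gap: 57.6
```

```bash
python3 - <<'E'
from h import *
plan((482.3,-195.2,98.1),np.pi/2-.118-1.45); print(get_state()['wrist_torque'])
save('wrist','wrist4',sc=1.5)
E
```

```text
t 8.43 pos [ 482.4 -195.1   97.5] yawx -0.0076 F [-0.6  0.4  0.1] gap 57.6
w [-0.     0.    -0.021] s [-0.     0.001 -0.003]
[-0.01621847  0.01649966  0.04874542]
```

View pics/wrist4.png

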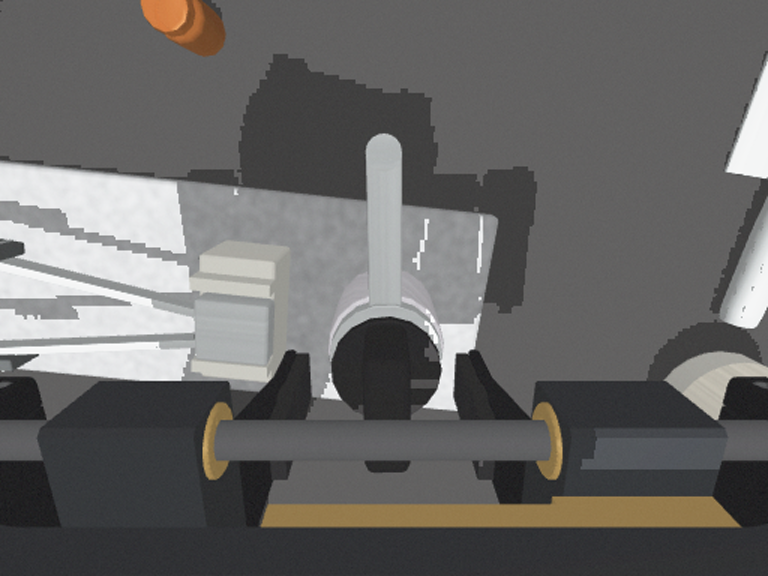

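The latch now points across the stand, off the heel, with its tip at (383,140) at 1.5x, and the knob is up. Raising the arm and going over the pads.

{"method": "carry_out", "body": {"series": "0 0 0 0 0 -0.1 0.7; 0 0 0 0 0 -0.25 1; 0 0 0 0 0 -0.4 1; 0 0 0 0 0 -0.55 1; 0 0 0 0 0 -0.55 1"}}

```text
t: 9.1
tool_pos: [483.9, -195.7, 209.9]
eef_rot: [0.001, 1.0, -0.004, 0.003]
wrist_force: [-0.7, 0.5, 0.2]
finger_gap: 87.1
```

{"method": "carry_out", "body": {"series": "0 0 -0.25 0 -0.12 0 1; 0 0 -0.5 0.02 -0.24 0 1; 0 0 -0.75 0.04 -0.36 0 1; 0 0 -1 0.06 -0.48 0 1; 0 0 -1 0.06 -0.48 0 1"}}

```text
t: 9.72
tool_pos: [494.7, -97.4, 206.5]
eef_rot: [-0.001, 0.969, 0.245, -0.001]
wrist_force: [-1.1, -0.9, 0.8]
finger_gap: 87.0
```

```bash
python3 - <<'E'
from h import *
plan((504.5,-6.5,200),np.pi/2-.118)
E
```

```text
t 9.72 pos [494.7 -97.4 206.5] yawx 0.4953 F [-1.1 -0.9  0.8] gap 87.0
w [-0.004  0.    -1.915] s [ 0.259 -0.376  0.033]
```

{"method": "carry_out", "body": {"series": "0 0 -0.25 0.04 -0.06 0 1; 0 0 -0.5 0.08 -0.12 0 1; 0 0 -0.75 0.12 -0.19 0 1; 0 0 -1 0.16 -0.25 0 1; 0 0 -1 0.16 -0.25 0 1"}}

```text
t: 10.35
tool_pos: [499.3, -40.4, 206.9]
eef_rot: [-0.0, 0.88, 0.475, -0.0]
wrist_force: [0.4, -0.8, -0.2]
finger_gap: 87.4
```

```bash
python3 - <<'E'
from h import *
plan((504.5-6,-6.5-50,215),np.pi/2-.118)
E
```

```text
t 10.35 pos [499.3 -40.4 206.9] yawx 0.9903 F [ 0.4 -0.8 -0.2] gap 87.4
w [-0.002  0.001 -0.925] s [-0.07   0.041 -0.04 ]
```

{"method": "carry_out", "body": {"series": "0 0 -0.25 -0.02 0.01 -0.01 1; 0 0 -0.5 -0.04 0.02 -0.02 1; 0 0 -0.75 -0.06 0.03 -0.04 1; 0 0 -0.925 -0.07 0.04 -0.04 1; 0 0 -0.925 -0.07 0.04 -0.04 1"}}

```text
t: 10.98
tool_pos: [498.4, -58.1, 215.2]
eef_rot: [-0.0, 0.749, 0.663, -0.0]
wrist_force: [0.4, -0.3, -0.9]
finger_gap: 87.0
```

{"method": "carry_out", "body": {"series": "0 0 0 0 0 0 1; 0 0 0 0 0 0 1; 0 0 0 0 0 0 1; 0 0 0 0 0 0 1; 0 0 0 0 0 0 1"}}

```text
t: 11.6
tool_pos: [498.7, -56.2, 215.6]
eef_rot: [0.0, 0.747, 0.665, 0.0]
wrist_force: [0.4, 0.3, -0.2]
finger_gap: 86.7
```

```bash
python3 - <<'E'
from h import *
plan((504.5,-6.5,215),np.pi/2-.118)
save('wrist','wrist5',sc=1.5)
E
```

```text
t 11.6 pos [498.7 -56.2 215.6] yawx 1.4548 F [ 0.4  0.3 -0.2] gap 86.7
w [0.    0.    0.004] s [0.25  0.    0.003]
```

View pics/wrist5.png

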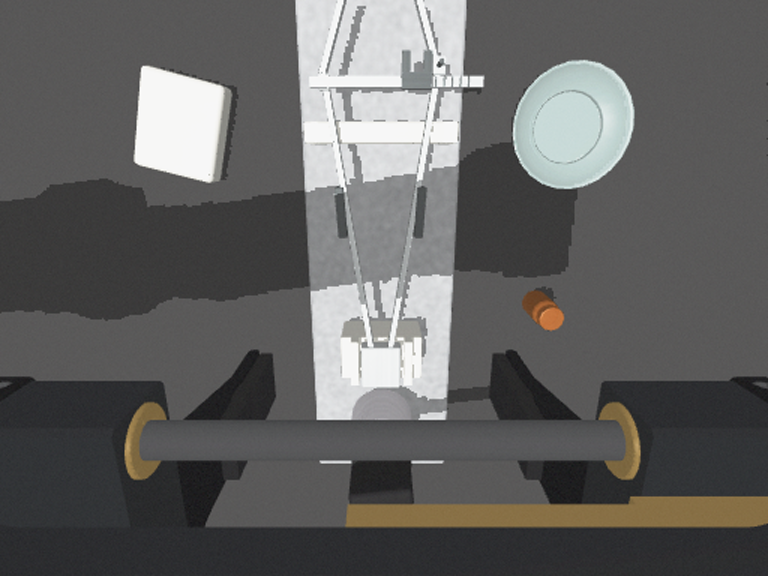

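The view shows the near pad at about (341,213) and the far pad at (420,212). The marker is at about (418,68) and the pin at about (440,63).

```bash
python3 - <<'E'
from h import *
show('wrist5',(195,20,330,170),5,'w5c')
E
```

```text
(no output)
```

View pics/w5c.png

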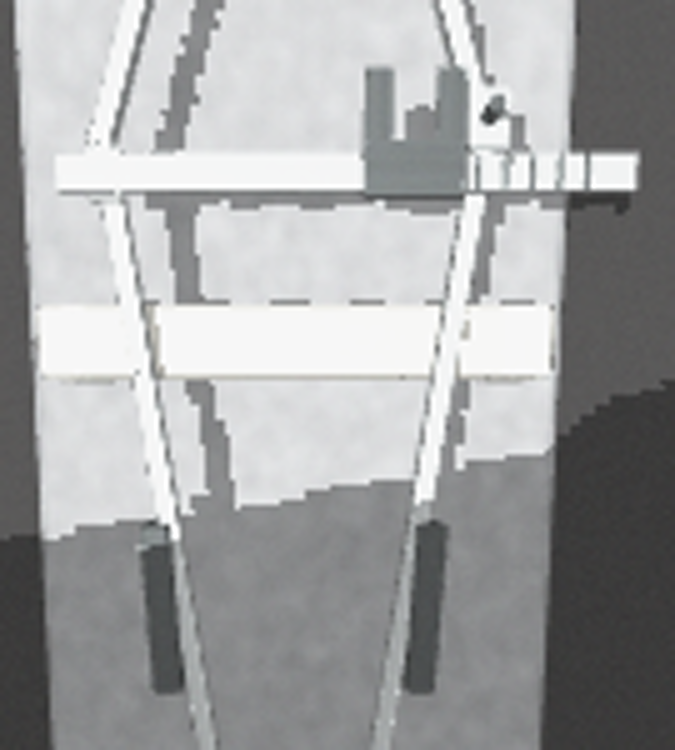

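```bash
python3 - <<'E'
from h import *
c=load('wrist5')
W=lambda x,y:(195+(x-2)/5,20+(y-2)/5)
n=ray(c,*W(149,608),64);f=ray(c,*W(441,608),64);print(n,f,np.linalg.norm(n-f),(n+f)/2)
a=(n+f)/2
d=f-n;print('xang',np.arctan2(d[1],d[0]))
no=ray(c,*W(415,105),69);pi=ray(c,*W(490,104),69);print(no,pi,np.linalg.norm(no-pi))
print('heel',[ray(c,*W(195+0,0),64)])
plan((a[0],a[1],44),np.pi/2-.118)
E
```

```text
[474.44993925  -5.44372518  64.        ] [533.07519739 -12.22447708  64.        ] 59.016095155449534 [503.76256832  -8.83410113  64.        ]
xang -0.11515096464026299
[535.75958933  78.4857177   69.        ] [549.21395898  77.09248745  69.        ] 13.52631336197437
heel [array([498.42913252, 100.77190339,  64.        ])]
t 11.65 pos [498.7 -56.2 215.6] yawx 1.4548 F [-0.4  0.  -0.6] gap 87.1
w [0.    0.    0.004] s [ 0.238 -0.002  0.858]
```

{"method": "carry_out", "body": {"series": "0 0 0 0.08 0 0.1 1; 0 0 0 0.16 0 0.25 1; 0 0 0 0.24 0 0.42 1; 0 0 0 0.24 0 0.56 1; 0 0 0 0.24 0 0.6 1"}}

```text
t: 12.28
tool_pos: [503.2, -8.5, 94.1]
eef_rot: [-0.001, 0.747, 0.665, -0.001]
wrist_force: [0.5, -0.7, 0.6]
finger_gap: 87.2
```

{"method": "carry_out", "body": {"series": "0 0 0 0 0 0 1; 0 0 0 0 0 0 1; 0 0 0 0 0 0 1; 0 0 0 0 0 0 1; 0 0 0 0 0 0 1"}}

```text
t: 12.9
tool_pos: [504.4, -8.7, 95.8]
eef_rot: [0.0, 0.747, 0.665, 0.0]
wrist_force: [-0.5, -0.0, -0.8]
finger_gap: 87.0
```

```bash
python3 - <<'E'
from h import *
plan((503.9,-8,44),np.pi/2-.117)
save('wrist','wrist6',sc=1.5)
E
```

```text
t 12.9 pos [504.4  -8.7  95.8] yawx 1.4547 F [-0.5 -0.  -0.8] gap 87.0
w [0.001 0.    0.002] s [ 0.003 -0.003  0.259]
```

View pics/wrist6.png

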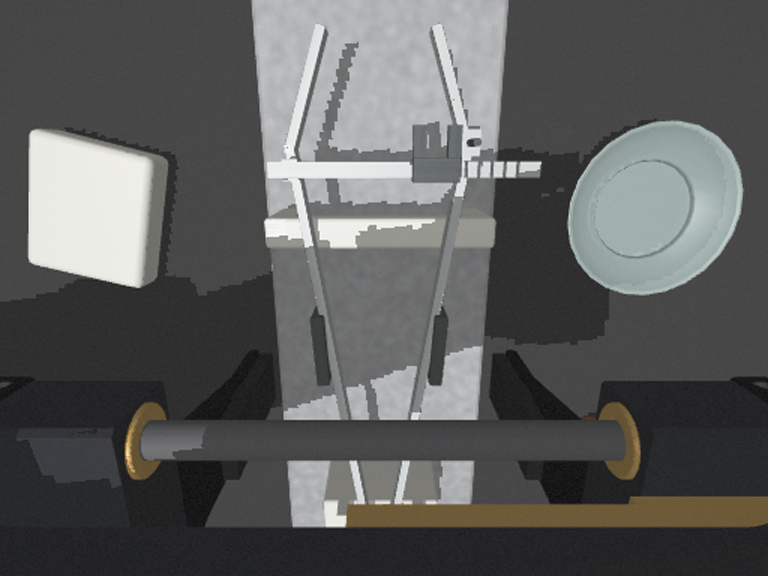

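```bash
python3 - <<'E'
from h import *
show('wrist6',(165,75,375,265),3.5,'w6c')
E
```

```text
(no output)
```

View pics/w6c.png

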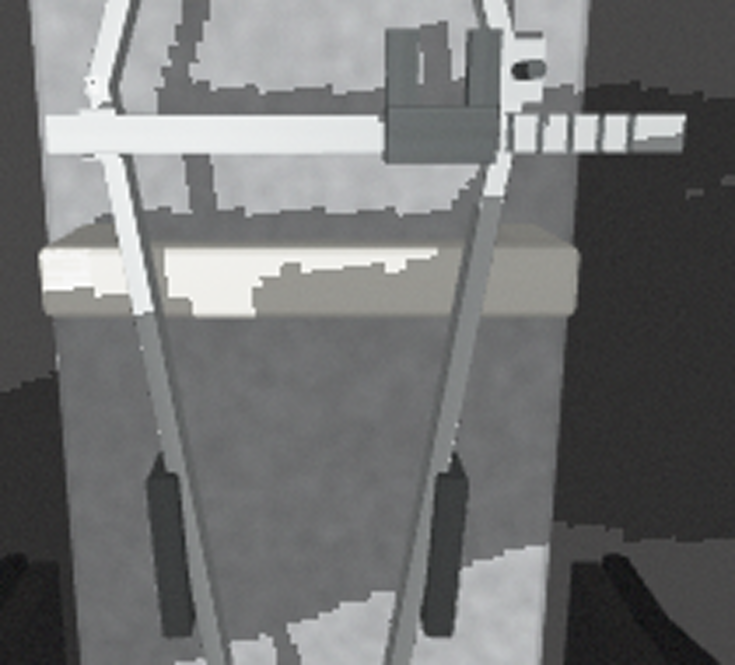

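```bash
python3 - <<'E'
from h import *
c=load('wrist6')
W=lambda x,y:(165+(x-1.25)/3.5,75+(y-1.25)/3.5)
n=ray(c,*W(153,557),64);f=ray(c,*W(462,557),64);print(n,f,np.linalg.norm(n-f),(n+f)/2)
d=f-n;print('xang',np.arctan2(d[1],d[0]))
for z in(69,73): 
  no=ray(c,*W(444,68),z);pi=ray(c,*W(537,70),z);print(no,pi,np.linalg.norm(no-pi))
a=(n+f)/2
plan((a[0],a[1],44),np.pi/2-.117)
show('wrist6',(265,75,330,125),11,'w6d')
E
```

```text
[473.84394173  -4.93750992  64.        ] [533.32377968 -11.83686316  64.        ] 59.87864559598798 [503.58386071  -8.38718654  64.        ]
xang -0.11547875314378601
[536.1923503  77.8107309  69.       ] [551.24721634  75.75752827  69.        ] 15.19423024643738
[535.71556824  77.76751198  73.        ] [550.43747804  75.75971835  73.        ] 14.858191794527897
t 12.95 pos [504.3  -8.6  95.7] yawx 1.4548 F [ 0.5  0.1 -0.2] gap 86.8
w [0.001 0.    0.002] s [ 0.001 -0.004  0.259]
```

View pics/w6d.png

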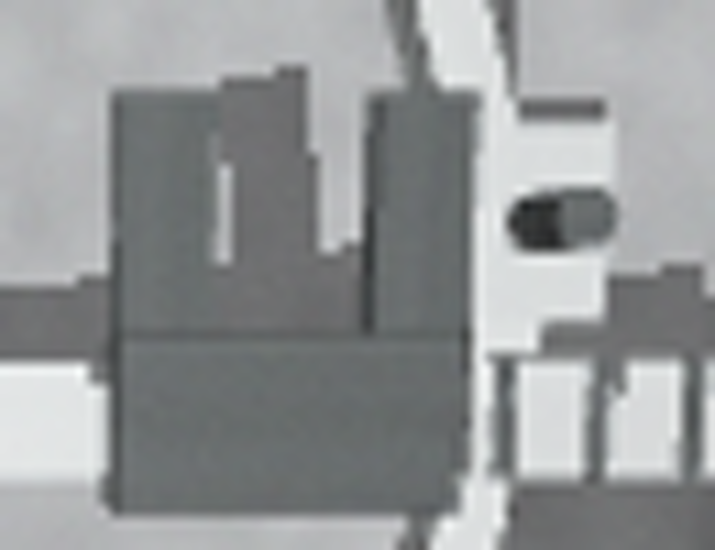

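{"method": "carry_out", "body": {"series": "0 0 0 0 -0.003 0.06 1; 0 0 0 0 -0.003 0.13 1; 0 0 0 0 -0.003 0.2 1; 0 0 0 0 -0.003 0.258 1; 0 0 0 0 -0.003 0.258 0.6"}}

```text
t: 13.58
tool_pos: [502.8, -8.5, 42.7]
eef_rot: [-0.001, 0.747, 0.665, -0.001]
wrist_force: [0.4, 0.1, 1.0]
finger_gap: 82.5
```

{"method": "carry_out", "body": {"series": "0 0 0 0 0 0 0.45; 0 0 0 0 0 0 0.45; 0 0 0 0 0 0 0.45; 0 0 0 0 0 0 0.45; 0 0 0 0 0 0 0.45"}}

```text
t: 14.2
tool_pos: [503.7, -8.6, 44.1]
eef_rot: [0.0, 0.747, 0.665, 0.0]
wrist_force: [-0.1, -0.6, 0.9]
finger_gap: 63.0
```

```bash
python3 - <<'E'
from h import *
plan((503.6,-8,44),np.pi/2-.116)
save('wrist','wrist7',sc=1.5)
E
```

```text
t 14.2 pos [503.7  -8.6  44.1] yawx 1.4547 F [-0.1 -0.6  0.9] gap 63.0
w [ 0.001  0.    -0.   ] s [ 0.003 -0.001  0.   ]
```

View pics/wrist7.png

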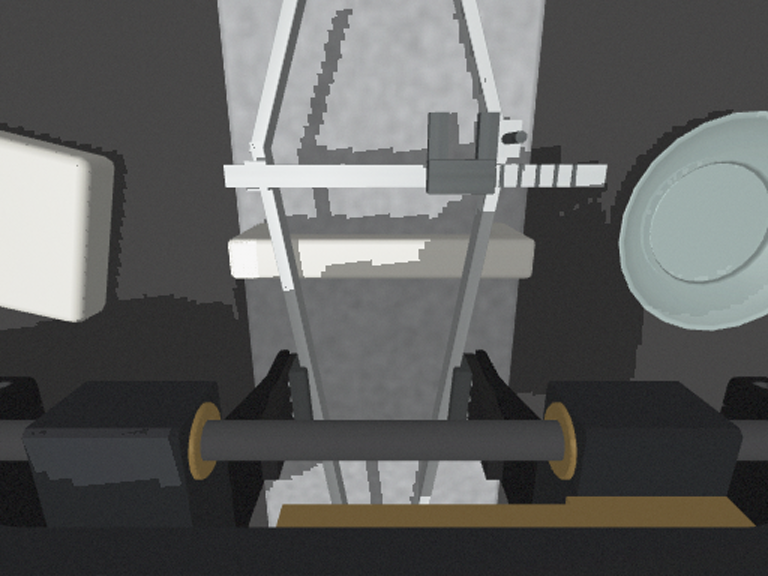

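The pads sit centred between the fingers, with the outer faces at about x=297 and 466. Squeezing to about 53 mm.

{"method": "carry_out", "body": {"series": "0 0 0 0 0 0 0.4; 0 0 0 0 0 0 0.36; 0 0 0 0 0 0 0.32; 0 0 0 0 0 0 0.27; 0 0 0 0 0 0 0.22"}}

```text
t: 14.88
tool_pos: [503.7, -8.5, 43.9]
eef_rot: [0.0, 0.747, 0.665, 0.0]
wrist_force: [-1.8, -0.3, 0.6]
finger_gap: 54.2
```

{"method": "carry_out", "body": {"series": "0 0 0 0 0 0 0.22; 0 0 0 0 0 0 0.22; 0 0 0 0 0 0 0.22; 0 0 0 0 0 0 0.22; 0 0 0 0 0 0 0.22"}}

```text
t: 15.5
tool_pos: [503.7, -8.6, 44.0]
eef_rot: [0.0, 0.747, 0.665, 0.0]
wrist_force: [-0.3, -0.4, 0.3]
finger_gap: 53.2
```

```bash
python3 - <<'E'
from h import *
plan((503.6,-8,44),np.pi/2-.116)
save('wrist','wrist8',sc=1.5);show('wrist8',(265,65,350,125),9,'w8d')
E
```

```text
t 15.5 pos [503.7  -8.6  44. ] yawx 1.4548 F [-0.3 -0.4  0.3] gap 53.2
w [ 0.  0. -0.] s [ 0.003 -0.001 -0.   ]
```

View pics/wrist8.png

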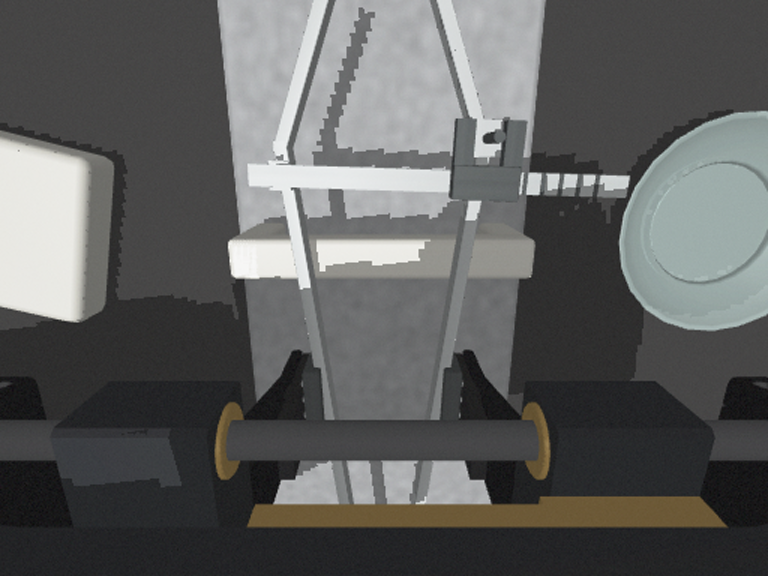

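View pics/w8d.png

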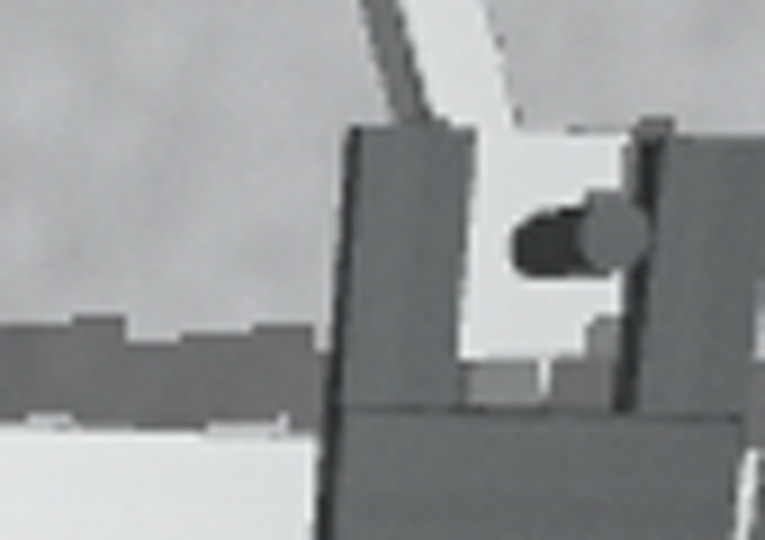

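The pin is inside the notch: its top is at (615,230) in the 9x crop, with the prong inner edges at 470 and 658, so it sits about 2 mm right of the middle. I'll get pin and prong heights from wrist6 and wrist7 to settle the parallax.

```bash
python3 - <<'E'
from h import *
show('wrist7',(275,65,360,125),9,'w7d'); print(load('wrist7')[1])
E
```

```text
[[299.22907778   0.         254.53106212]
 [  0.         299.22907778 198.46111428]
 [  0.           0.           1.        ]]
```

View pics/w7d.png

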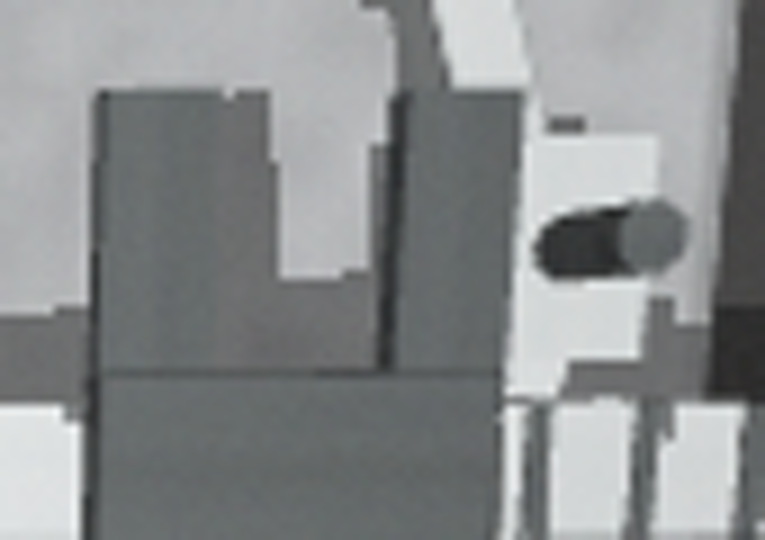

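```bash
python3 - <<'E'
from h import *
c6=load('wrist6');c7=load('wrist7');c8=load('wrist8')
W6=lambda x,y:(265+(x-5)/11,75+(y-5)/11)
W7=lambda x,y:(275+(x-4)/9,65+(y-4)/9)
W8=lambda x,y:(265+(x-4)/9,65+(y-4)/9)
for n,a,b in [('pin',(585,215),(651,236)),('Rin',(372,215),(404,236)),('Rout',(479,215),(519,236)),('Lout',(121,215),(106,236)),('Ltipcorner',(121,92),(108,90)),('Rtip',(480,92),(524,90))]:
    print(n,tri((c6,c7),(W6(*a),W7(*b))))
# pixel diameters -> depth
f=299.2
for zn in (69,71,73,75):
  for zp in (69,71,73,75):
    L=ray(c8,*W8(470,230),zn);R=ray(c8,*W8(658,230),zn);P=ray(c8,*W8(615,230),zp)
    print(zn,zp,np.round(np.linalg.norm(R-L),2),np.round((P-(L+R)/2)@np.array([np.cos(.116),-np.sin(.116),0]),2))
E
```

```text
pin (array([549.48930583,  76.0348532 ,  76.83096743]), np.float64(0.04769045073881658))
Rin (array([538.76496919,  77.23024545,  78.38598449]), np.float64(0.059245742522744525))
Rout (array([545.00784495,  76.68224668,  72.46755691]), np.float64(0.017371032638070265))
Lout (array([526.74646607,  78.72717936,  74.79602405]), np.float64(0.035479670553497766))
Ltipcorner (array([527.22696408,  84.45706957,  75.60536345]), np.float64(0.007366911471171293))
Rtip (array([545.32419837,  82.54900574,  72.93984356]), np.float64(0.042146045804833505))
69 69 8.47 2.3
69 71 8.47 1.81
69 73 8.47 1.31
69 75 8.47 0.82
71 69 8.34 2.76
71 71 8.34 2.26
71 73 8.34 1.77
71 75 8.34 1.28
73 69 8.21 3.21
73 71 8.21 2.72
73 73 8.21 2.23
73 75 8.21 1.73
75 69 8.08 3.67
75 71 8.08 3.18
75 73 8.08 2.68
75 75 8.08 2.19
```

Pin and prong tops are at about the same height (~76 mm), so roughly 2.1 mm of pin travel remains, which is about 1.2 mm at the pads. I'll squeeze a little and then lift.

{"method": "carry_out", "body": {"series": "0 0 0 0 0 0 0.2; 0 0 0 0 0 0 0.195; 0 0 0 0 0 0 0.195; 0 0 0 0 0 -0.01 0.195; 0 0 0 0 0 -0.03 0.195"}}

```text
t: 16.18
tool_pos: [503.6, -8.6, 50.0]
eef_rot: [-0.0, 0.747, 0.665, -0.0]
wrist_force: [0.8, 0.5, -1.0]
finger_gap: 52.0
```

```bash
python3 - <<'E'
from h import *
plan((503.6,-8,150),np.pi/2-.116)
save('wrist','wrist9',sc=1.5)
E
```

```text
t 16.18 pos [503.6  -8.6  50. ] yawx 1.4547 F [ 0.8  0.5 -1. ] gap 52.0
w [-0.001  0.    -0.   ] s [ 0.003 -0.    -0.5  ]
```

View pics/wrist9.png

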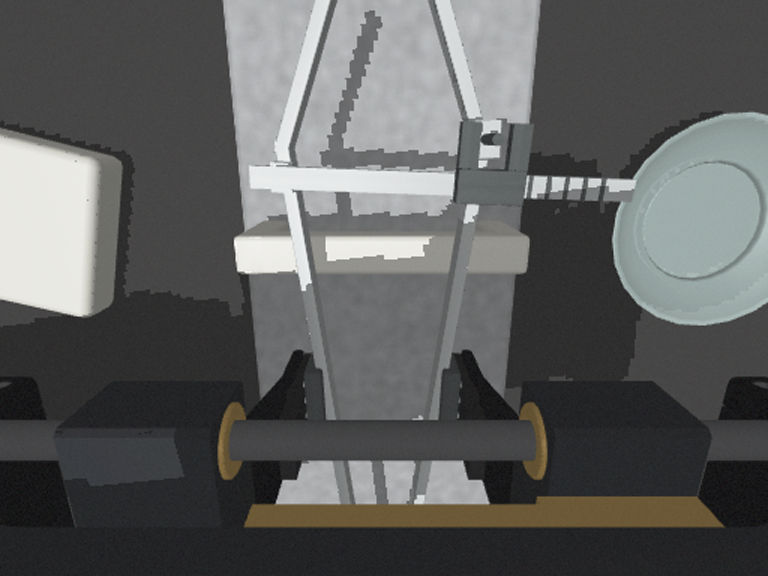

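The tweezers rise with the gripper and stay in the same place in the wrist view. Lifting on smoothly.

{"method": "carry_out", "body": {"series": "0 0 0 0 0 -0.03 0.195; 0 0 0 0 0 -0.08 0.195; 0 0 0 0 0 -0.14 0.195; 0 0 0 0 0 -0.2 0.195; 0 0 0 0 0 -0.25 0.195"}}

```text
t: 16.85
tool_pos: [503.9, -8.6, 101.1]
eef_rot: [0.0, 0.747, 0.665, 0.0]
wrist_force: [-0.2, -0.5, -1.2]
finger_gap: 52.0
```

{"method": "carry_out", "body": {"series": "0 0 0 0 0 -0.05 0.195; 0 0 0 0 0 -0.12 0.195; 0 0 0 0 0 -0.19 0.195; 0 0 0 0 0 -0.25 0.195; 0 0 0 0 0 -0.27 0.195"}}

```text
t: 17.48
tool_pos: [504.2, -8.5, 155.0]
eef_rot: [0.001, 0.747, 0.665, 0.001]
wrist_force: [0.4, -0.6, -0.1]
finger_gap: 51.9
```

{"method": "carry_out", "body": {"series": "0 0 0 0 0 0 0.195; 0 0 0 0 0 0 0.195; 0 0 0 0 0 0 0.195; 0 0 0 0 0 0 0.195; 0 0 0 0 0 0 0.195"}}

```text
t: 18.1
tool_pos: [503.6, -8.5, 153.8]
eef_rot: [-0.0, 0.747, 0.665, -0.0]
wrist_force: [-1.1, 0.0, -1.3]
finger_gap: 52.0
```

```bash
python3 - <<'E'
from h import *
plan((503.6,-8,150),np.pi/2-.116)
save('wrist','wrist10',sc=1.5);show('wrist10',(265,65,350,125),9,'w10d')
save('scene','scene2',(150,60,330,220),4)
E
```

```text
t 18.1 pos [503.6  -8.5 153.8] yawx 1.4549 F [-1.1  0.  -1.3] gap 52.0
w [-0.  0.  0.] s [ 0.003 -0.     0.019]
```

View pics/wrist10.png

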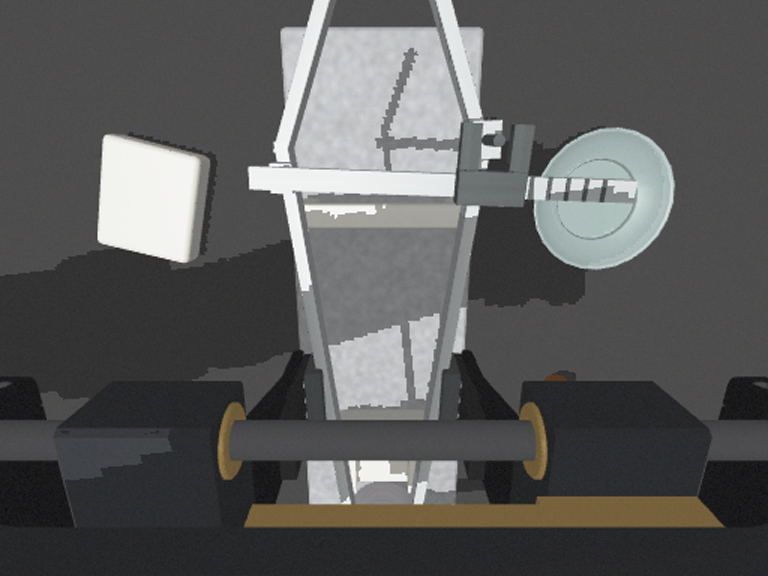

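View pics/w10d.png

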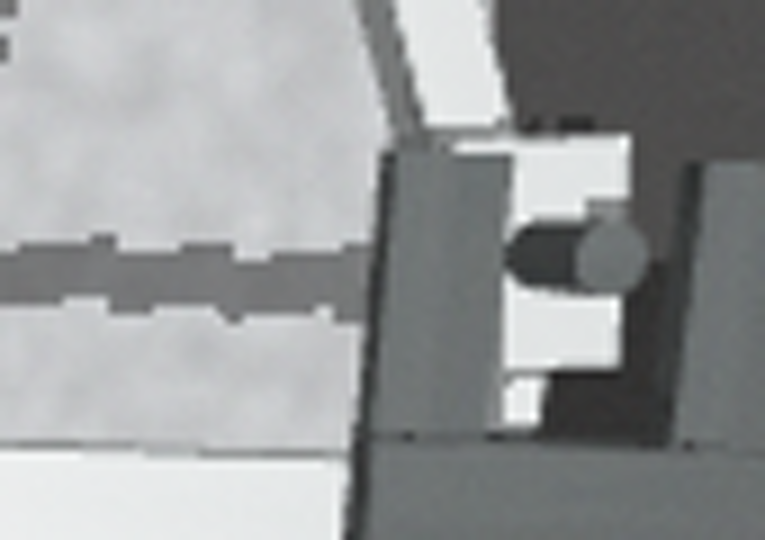

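View pics/scene2.png

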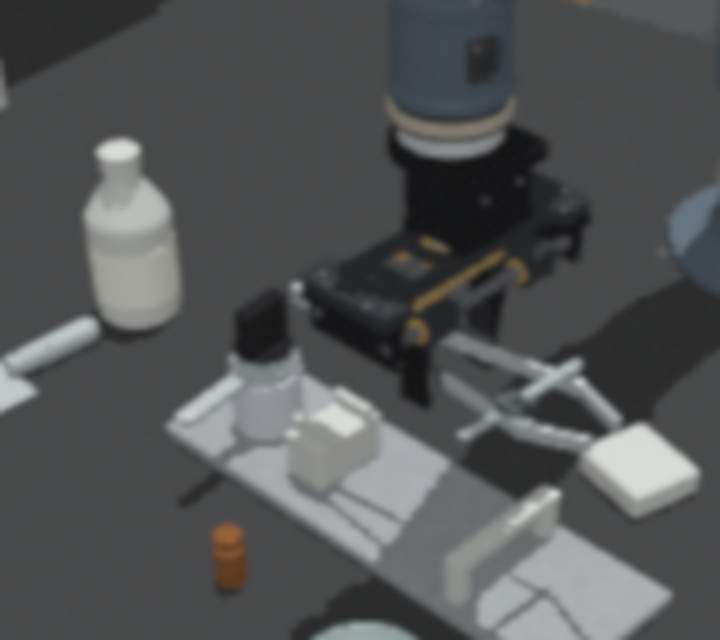

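Everything is up and level, the stand is empty, and the bystanders are where they were. The pin is at (612,257) between prong edges 507 and 690, so it is close. I'll refine with raw pixel profiles and the pin/prong height difference.

```bash
python3 - <<'E'
from h import *
for f,u0,u1,rows in [('wrist10',304,345,(92,93,94)),('wrist7',284,352,(90,91,92)),('wrist6',274,322,(93,94,95)),('wrist5',266,300,(39,40,41,42,43))]:
    g=cv2.cvtColor(load(f)[0],cv2.COLOR_RGB2GRAY)
    print(f,u0)
    for r in rows: print(r,' '.join(map(str,g[r,u0:u1])))
E
```

```text
wrist10 304
92 121 124 93 56 113 115 116 117 119 119 113 112 112 115 112 114 113 76 63 62 63 62 62 61 62 101 114 116 116 114 115 114 107 78 80 71 62 60 94 111 112
93 122 126 92 55 113 116 114 117 118 118 115 113 113 113 111 111 114 73 60 60 61 62 60 60 60 113 114 114 112 112 111 112 112 78 77 66 61 59 95 111 113
94 122 123 73 67 111 114 117 118 116 116 114 112 112 112 112 114 113 66 61 60 59 61 60 61 59 108 110 111 111 112 110 111 96 52 52 58 59 60 110 112 114
wrist7 284
90 177 85 93 110 108 109 110 110 109 105 105 107 106 107 108 109 107 109 108 111 109 111 181 185 185 184 187 185 182 183 180 180 112 83 55 76 102 103 105 105 104 107 102 103 100 101 104 102 159 213 214 101 58 58 57 54 56 54 56 66 101 104 101 104 104 101 103 139
91 179 87 92 109 108 108 113 109 106 106 105 105 105 105 106 110 108 109 108 108 110 111 181 184 185 185 184 183 183 181 181 178 110 82 57 77 103 104 106 106 106 106 102 102 101 101 101 102 186 214 175 67 55 55 54 57 55 49 51 66 100 103 100 100 102 98 103 139
92 182 88 106 109 109 107 109 110 107 108 105 106 107 106 106 108 111 109 108 111 111 111 181 181 185 
[... 730 characters left out ...]
75
wrist5 266
39 220 223 139 139 139 134 134 159 224 224 224 224 222 224 224 224 166 136 139 134 134 131 155 244 244 244 243 178 137 138 243 233 226 224
40 219 221 138 138 138 134 134 158 223 226 223 224 221 222 221 224 130 136 139 134 132 132 153 244 244 244 221 138 134 134 231 231 225 224
41 220 219 140 140 137 134 136 159 224 227 224 223 145 139 139 219 129 136 139 135 132 133 152 244 244 244 84 128 129 129 242 223 224 223
42 222 190 137 139 136 132 136 157 223 225 147 141 140 138 136 138 126 136 138 134 133 132 161 244 244 180 67 79 98 115 168 219 220 220
43 223 191 137 139 139 134 135 157 222 224 144 142 141 139 136 135 125 134 137 135 133 132 162 244 244 96 70 64 99 173 177 140 137 136
```

{"method": "carry_out", "body": {"series": "0 0 0 0 0 0 0.191; 0 0 0 0 0 0 0.191; 0 0 0 0 0 0 0.191; 0 0 0 0 0 0 0.191; 0 0 0 0 0 0 0.191"}}

```text
t: 18.82
tool_pos: [503.7, -8.5, 154.0]
eef_rot: [0.0, 0.747, 0.665, -0.0]
wrist_force: [-0.3, -0.6, -1.0]
finger_gap: 51.8
```

{"method": "carry_out", "body": {"series": "0 0 0 0 0 0 0.191; 0 0 0 0 0 0 0.191; 0 0 0 0 0 0 0.191; 0 0 0 0 0 0 0.191; 0 0 0 0 0 0 0.191"}}

```text
t: 19.45
tool_pos: [503.7, -8.6, 154.0]
eef_rot: [0.0, 0.747, 0.665, 0.0]
wrist_force: [0.2, 0.7, -0.9]
finger_gap: 52.2
```

```bash
python3 - <<'E'
from h import *
plan((503.6,-8,153.8),np.pi/2-.116)
save('wrist','wrist11',(265,65,350,125),9)
g=cv2.cvtColor(load('wrist11')[0],cv2.COLOR_RGB2GRAY)
for r in range(91,96): print(r,' '.join(map(str,g[r,302:355])))
save('top','top2',sc=1.5)
E
```

```text
t 19.45 pos [503.7  -8.6 154. ] yawx 1.4548 F [ 0.2  0.7 -0.9] gap 52.2
w [ 0.  0. -0.] s [ 0.003 -0.001  0.001]
91 202 198 199 197 166 67 87 113 115 117 118 118 116 112 112 111 115 113 112 101 65 63 62 64 61 63 62 86 113 116 116 114 116 116 80 77 76 77 61 54 70 107 111 112 111 113 112 110 110 109 110 108 109
92 197 123 120 124 169 67 88 113 116 115 117 119 119 114 112 111 112 114 113 101 63 64 62 62 64 61 77 114 114 115 115 114 117 115 97 79 79 77 60 53 71 109 112 112 111 114 112 113 109 108 109 110 111
93 119 122 123 125 168 69 98 115 117 119 116 117 117 112 113 111 114 113 114 87 63 61 61 58 62 63 89 113 114 113 114 115 111 114 94 80 77 73 61 51 74 109 113 112 113 114 111 112 108 108 110 111 110
94 119 120 121 126 94 61 101 115 116 116 116 116 115 113 112 112 114 113 115 88 62 60 61 62 62 57 85 112 111 111 111 111 110 111 68 50 53 53 58 53 85 110 111 110 114 113 112 111 109 109 108 111 109
95 121 120 123 124 94 61 100 115 118 114 117 116 114 114 113 114 112 114 112 120 65 60 59 59 58 60 84 109 111 111 109 111 111 111 69 50 51 57 58 53 98 113 113 114 115 115 113 110 109 111 109 108 109
```

View pics/wrist11.png

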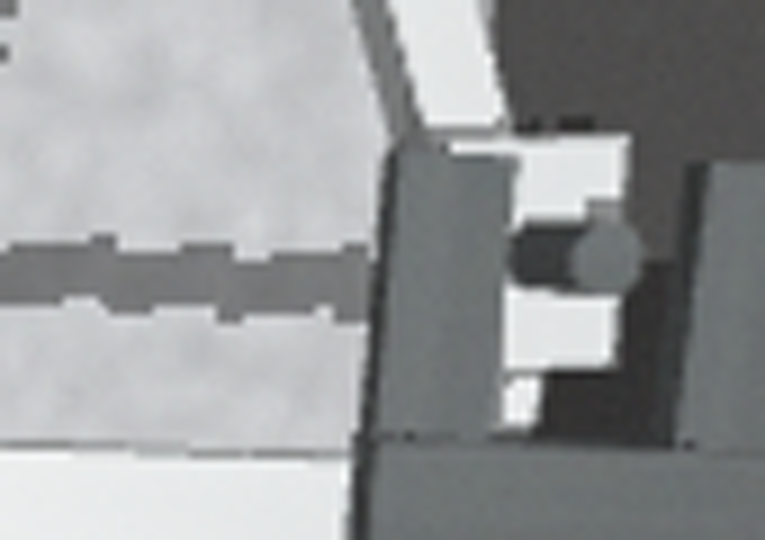

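View pics/top2.png

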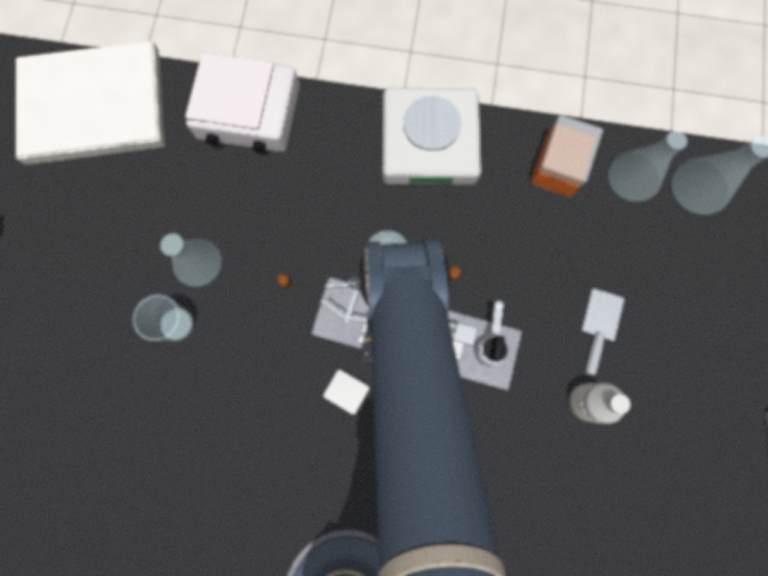

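The pin now sits 0.16 mm from the notch middle with no height correction, and about -0.2 mm with it. The lift is 110 mm, the pose is steady, and the bystanders are unmoved. Handing in.

```bash
python3 -c "
from plant import hand_in
print(hand_in())"
```

```text
the job is handed in; nothing more can be done
None
```

I carried out the job and handed it in at about 19.5 s, with the tweezers still held in the air.

- **Knob:** I gripped it, pressed it down about 8 mm and turned it clockwise. The tool turned 1.47 rad and the wrist moment rose to 0.65 N·m, so it was against its stop. It came back up and the latch points across the stand, clear of the heel.
- **Lift:** I took the tweezers by the two thumb pads and raised them 110 mm. The wrist view looks the same before and after the lift, so they appear level.
- **Gap:** The last wrist image shows the pin about 0.2 mm from the middle of the notch.
    - **Height uncertainty:** The pin looks 1–2 mm taller than the prongs, and I could only estimate that difference to about 1.5 mm. Depending on it, the offset lies between roughly +0.2 and -0.2 mm, with a few tenths of uncertainty.
    - **Finger reading:** It varied between 51.8 and 52.2 mm over the last two moves, against a target of about 51.8 mm.
    - **Marker:** It looked unmoved on the cross bar when I compared its position before and after squeezing.
- **Surroundings:** In the final top image the visible glassware and other things are where they were. The dish is partly hidden by the arm there, but the wrist view after the lift showed it in place. Every wrist force I read was below about 15 N.

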